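# Find the rocking jack-box cover and press it home

## Robot

A 6-joint arm with a two-finger parallel gripper is mounted at the origin on the work surface. World frame = base frame: x ahead of the robot, y to its left, z up, the work surface at z = 0. Lengths are in m, angles in degrees, forces in N, time in s.
With the tool pointing down it reaches from about 0.4 to 0.825 m from the base axis. Payload 7 kg.
Tool frame: the origin (TCP) lies on the centre line of the jaws, within the pads' length; the fingertips stand r.nose_length ahead of it and the grasp point (between the pads) lies 2 mm behind it (r.nose_length is the distance from the TCP to the fingertips, in m); z points along the fingers, y is the direction in which the jaws open and shut (so a half turn about z gives the same grasp; the last joint's range is limited). The gripper opens to 88 mm and grips with 3 to 60 N. Pads are 19 mm wide; open, the fingers measure 130 mm over their backs; the gripper's body (78 mm by 193 mm) begins 47 mm behind the grasp point.
Start: joints at [84.746, 20.546, 0.682, 0, -70.136, -16.507], TCP at [0.25, 0.627, 0.244] pointing down, gripper open.
Joint ranges: [-176.03, 176.03], [-82.01, 121.73], [-58.28, 71.71], [-173.87, 95.51], [-174.79, -0.11], [-173.66, 173.66]. Speed limits (degrees/s): [136.94, 136.94, 172.46, 180, 180, 180].

## Interface

Orientations are given as [roll, pitch, yaw] about the fixed x, y, z axes, in that order (R = Rz(yaw) Ry(pitch) Rx(roll)).
In Python, from plant import r gives the robot as it stands.
- The arm moves only by the tool apply_moves, never from a script. Its argument "targets" is a list of rows, each a list of 3 entries, a list of its own where there are three numbers: the shift along the tool's x, y, z scaled (see below), then the turn, a rotation vector about the tool's x, y, z scaled (see below), then the finger opening in mm, from 0 to 87.6. A call has 1 to 5 rows; each row shifts and turns the pose as measured when the row begins, along the tool's axes as they then stand; what a row does not reach is not made up. The controller multiplies each number of a shift by 0.04 m and each number of a turn by 8 degrees. A row lasts 1/10 s, in which the tool goes at most 50 mm and 8.59 degrees, less where a joint would pass 70% of its speed; a pose out of reach is approached as far as the arm can. A call with a number of a shift or a turn outside -1 to 1 is refused whole. A call with a gripper value outside its range is refused whole. The fingers move at their own pace and stop on an object; "squeeze" is the grip in N (left out, the last holds). Time passes only in rows, so rows that do not move let the fingers close. It gives the time, the measured TCP pose, the force and the opening at its end, in the units of the state.
- r.get_state(): the state, without advancing time (a new reading comes with each control period).
- r.capture(name): name is "scene" or "side" or "wrist"; returns a dict with "img" (384x512x3 uint8, blue, green, red), "z_map" (384x512 float32, m along the optical axis (not along the pixel's ray), 0 where there is no reading), "fx", "fy", "cx", "cy" (pixels), "k1" (the pictures are not rectified: a ray, as slopes to the right and down, at radius r is drawn at 1 + k1 r^2 times it, then the intrinsics apply), "camera_from_world" (4x4, takes a point from world to camera coordinates); the wrist camera has in their place "mount" (4x4, takes a point from camera to tool coordinates, whose origin is the TCP and whose axes are the flange's). Camera axes: x right, y up, looking along -z (the intrinsics and any distortion apply to the point x, -y, -z); pixel columns grow to the right and rows downward; lengths in m; the calibration is good to about 2 mm. A picture is of the moment at which its call begins: read the wrist's pose just before it.
- r.close_job(): hands the job in, once; it reports no verdict.
The state is a dict: "time_s": time; "joints": joint angles; "qd": joint speeds; "joint_torque": joint torques, N m; "tcp_pos": TCP position; "eef_rot": TCP orientation; "contact_force": force on the tool from outside, world axes, zero at the start; "moment": the same for the moment, N m; "gripper_width": finger opening in m.
Only numpy, scipy, OpenCV 4.12 (cv2) and the standard library are available. Lean on these libraries where they do the work, as an engineer would, in place of code of your own. Each camera call takes 0.05 s, during which the arm holds its last target.

## Task

One of the four blue jack-box covers is not pushed home: press near the short ends of the covers with a fingertip until you find the one that rocks, then press that one down at its middle until it sits fully home and level. Finish while still holding it down with the fingertip; do not pull any cover up, and leave the tin, spool, wire stripper and glue gun where they are.

Things in the scene. Friction and masses are not known exactly. Their poses are not given: they have to be found in the camera images.
- cover_a: one of four identical blue covers, each over its own grey jack box: a flat lid 80 mm long (x) by 48 mm wide (y) by 16 mm deep. Origin: centre of its flat top face; z up. Tops are 46 to 64 mm above the table: the boxes are bedded at different heights and the lid's rim hides the gap, so only pressing tells which is loose. A cover that is home is rigid wherever it is pressed.
- cover_b: one of four identical blue covers, each over its own grey jack box: a flat lid 80 mm long (x) by 48 mm wide (y) by 16 mm deep. Origin: centre of its flat top face; z up. The loose one (any of the four; the others are home) rests level, 4.5 mm above its seat, and rocks about its y axis: under 1 to 2 N near either short end (26 to 32 mm from the centre) that end sinks 3 to 5 mm and stops firm (tilt about 0.13 rad).
- cover_c: one of four identical blue covers, each over its own grey jack box: a flat lid 80 mm long (x) by 48 mm wide (y) by 16 mm deep. Origin: centre of its flat top face; z up. Let go, a rocked cover is levelled again by a weak spring. Pressing near an end only rocks it; it does not seat it.
- cover_d: one of four identical blue covers, each over its own grey jack box: a flat lid 80 mm long (x) by 48 mm wide (y) by 16 mm deep. Origin: centre of its flat top face; z up. Pressed at its middle, the loose cover holds up to about 10 N, then sinks evenly 4.5 mm on to its seat, stops firm, no longer rocks, and stays there.
- tin: bystander: round brass-coloured tip-cleaner tin, 62 mm across, 39 mm high, loose on the board beyond the boxes; origin at the centre of its underside
- spool: bystander: solder spool standing on end, white flanges 52 mm across, 28 mm high, loose on the board beyond the boxes; origin at the centre of its underside
- stripper: bystander: red and orange wire stripper lying on the table at the board's right (-y) side, about 180 mm long (its x), 60 mm wide, 16 mm high; origin on its underside near the middle
- gluegun: bystander: black glue gun lying on the table at the board's left (+y) side, about 170 mm by 125 mm, 30 mm high; origin on its underside below the barrel
- board: the fixed plywood board that carries the boxes, 300 mm (its x) by 420 mm (its y) by 12 mm; origin at the centre of its underside. The row of boxes runs along its y, 50 mm from its centre towards the robot, about 88 mm apart; each box is fixed
Things that resemble listed ones, but are neither listed nor needed, are in the scene too. What is shaped like the part that bears cover_a but pink is not meant.

How it is judged:
By the outcome, as a careful person would: the job done as asked, in the order asked, and still so for the second after the job is handed in, while the arm keeps its last pose, push and grip.
It also fails if it takes over 58 s, if anything falls off the work surface, if the arm or the gripper's body presses on something with over 40 N, if the wrist force passes 120 N, or if a joint passes its speed limit or range.

## Working session

There is one attempt and no reset: what is moved stays moved. The work goes in short steps, Python scripts to look and compute and a tool call to move; the robot and the scene stay as the last step left them, time stands still between calls to the robot, and variables do not carry over. Pictures are saved under pics/ and viewed, and the job is handed in when it is done.

Besides the shell and the picture viewer there is one more tool, called after "Emit:" as name(argument=value, ...), one argument or row to a line, values as JSON. apply_moves: Moves the arm, as the interface text tells. Its arguments: {"type":"object","properties":{"targets":{"type":"array","items":{"type":"array"}},"squeeze":{"type":"number"}},"required":["targets"]}

```bash
ls; mkdir -p pics
cat > h.py <<'E'
import numpy as np, cv2
from plant import r
def cap(n,save=None):
    c=r.capture(n)
    if save: cv2.imwrite('pics/'+save,c['img'])
    return c
E
python3 - <<'E'
from h import *
s=r.get_state(); print(s); print(r.nose_length)
for n in ("scene","side","wrist"):
    c=cap(n,n+"0.png"); print(n,{k:c[k] for k in c if k not in('img','z_map')})
    np.savez('cap_'+n+'.npz',**c)
E
```

```text
pics
{'time_s': 0.0, 'joints': array([ 8.47459787e+01,  2.05924036e+01,  6.33135172e-01, -1.92591851e-02,
       -7.01365155e+01, -1.65050992e+01]), 'qd': array([-0.02362057, -0.03359497, -0.04151207,  0.06177868, -0.07511268,
        0.02871828]), 'joint_torque': array([-8.58264157e-04, -5.82719421e+01,  2.93044227e+01,  6.99798077e+00,
        6.82516897e-03, -1.62788510e-04]), 'tcp_pos': array([0.25010177, 0.62645165, 0.2426096 ]), 'eef_rot': array([ 1.79903019e+02, -9.85608258e-03, -2.17656712e+01]), 'contact_force': array([ 0.13627645,  0.15076535, -0.54483811]), 'moment': array([-0.02301885,  0.04870907, -0.01043805]), 'gripper_width': 0.08789392160390955}
0.017
scene {'fx': 487.9103699921982, 'fy': 487.9103699921982, 'cx': 252.37029301091292, 'cy': 186.13911718556753, 'k1': 0.015964939835355334, 'camera_from_world': array([[-0.55400026,  0.83249453, -0.00604665,  0.31361859],
       [-0.68279522, -0.45020038,  0.57542185,  0.35185398],
       [ 0.47631334,  0.32291248,  0.81783442, -1.87277123],
       [ 0.        ,  0.        ,  0.        ,  1.        ]])}
side {'fx': 482.022
[... 171 characters left out ...]
 0.00532386, -0.53074152],
       [ 0.02025702,  0.61882512,  0.78526755, -0.07263997],
       [-0.03428471, -0.78453682,  0.6191337 , -1.48586932],
       [ 0.        ,  0.        ,  0.        ,  1.        ]])}
wrist {'fx': 278.16577264220047, 'fy': 278.16577264220047, 'cx': 252.5501801462077, 'cy': 188.91349940285696, 'k1': -0.01654057528785487, 'mount': array([[-9.64069047e-05,  9.62679754e-01,  2.70643090e-01,
         7.22942776e-02],
       [ 9.99999480e-01, -1.81942148e-04,  1.00338374e-03,
        -4.44754028e-04],
       [ 1.01517860e-03,  2.70643046e-01, -9.62679236e-01,
        -1.41115784e-01],
       [ 0.00000000e+00,  0.00000000e+00,  0.00000000e+00,
         1.00000000e+00]])}
```

View pics/scene0.png

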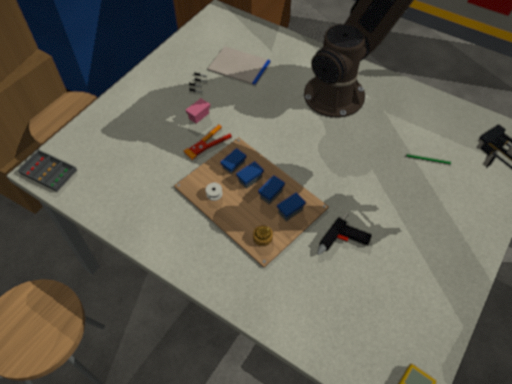

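View pics/side0.png

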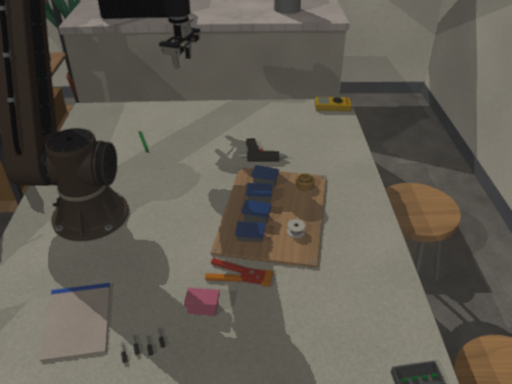

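View pics/wrist0.png

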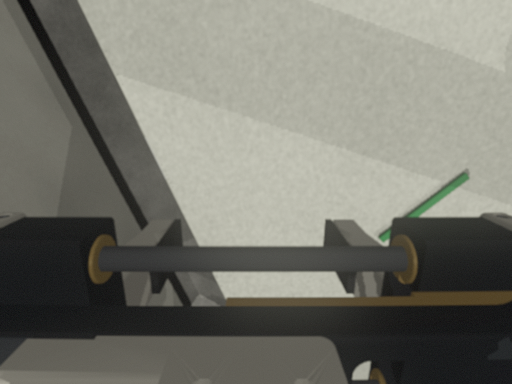

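The scene view shows the four blue covers on the board at about (233,159), (250,174), (272,187) and (291,205). In the side view they are at (250,231), (257,209), (259,190) and (265,174). The pink block at scene (198,110) is the look-alike and isn't meant. Next I measure the covers.

```bash
cat >> h.py <<'E'
def rays(c,uv):
    uv=np.asarray(uv,float).reshape(-1,2)
    d=np.c_[(uv[:,0]-c['cx'])/c['fx'],(uv[:,1]-c['cy'])/c['fy']]
    s=d.copy()
    for _ in range(10):
        s=d/(1+c['k1']*(s**2).sum(1,keepdims=True))
    return np.c_[s[:,0],-s[:,1],-np.ones(len(s))]
def T_wc(c,tcp=None):
    if 'camera_from_world' in c: return np.linalg.inv(c['camera_from_world'])
    from scipy.spatial.transform import Rotation as R
    T=np.eye(4);T[:3,:3]=R.from_euler('xyz',tcp[1],degrees=True).as_matrix();T[:3,3]=tcp[0]
    return T@c['mount']
def pts(c,uv,z,tcp=None):
    T=T_wc(c,tcp); p=rays(c,uv)*np.asarray(z)[:,None]
    return p@T[:3,:3].T+T[:3,3]
def onplane(c,uv,h,tcp=None):
    T=T_wc(c,tcp); d=rays(c,uv)@T[:3,:3].T; o=T[:3,3]
    return o+d*((h-o[2])/d[:,2])[:,None]
E
python3 - <<'E'
from h import *
for n in ('scene','side'):
    c=dict(np.load('cap_'+n+'.npz')); hsv=cv2.cvtColor(c['img'],cv2.COLOR_BGR2HSV)
    m=((hsv[...,0]>100)&(hsv[...,0]<125)&(hsv[...,1]>120)&(hsv[...,2]>30)).astype(np.uint8)
    k,l,st,ce=cv2.connectedComponentsWithStats(m)
    for i in range(1,k):
        if not 80<st[i,4]<1500: continue
        v,u=np.nonzero(l==i); z=c['z_map'][v,u]; P=pts(c,np.c_[u,v],z)
        if not(0.3<P[:,0].mean()<.8): continue
        h=np.median(P[:,2]); 
        top=P[P[:,2]>np.percentile(P[:,2],90)-.008]
        t2=top[:,:2].astype(np.float32); rc=cv2.minAreaRect(t2)
        print(n,ce[i].round(),st[i,4],'z pct',np.percentile(P[:,2],[10,50,75,90]).round(4),'c',np.round(rc[0],4),np.round(rc[1],4),round(rc[2],1),'mean',t2.mean(0).round(4), len(top))
E
```

```text
scene [233. 160.] 297 z pct [0.0401 0.0452 0.0478 0.0496] c [0.8976 0.1616] [1.0603 0.0809] 35.5 mean [ 0.5046 -0.1189] 245
scene [250. 173.] 323 z pct [0.0496 0.055  0.057  0.0585] c [0.9076 0.2029] [0.9931 0.0813] 32.2 mean [ 0.5249 -0.0386] 275
scene [271. 188.] 334 z pct [0.0502 0.0547 0.0568 0.0589] c [0.91   0.2499] [0.9359 0.0744] 27.9 mean [0.5391 0.0541] 290
scene [291. 205.] 342 z pct [0.0522 0.0576 0.0593 0.0611] c [0.9187 0.2932] [0.8766 0.0782] 23.2 mean [0.5579 0.1383] 302
side [259. 207.] 207 z pct [0.0551 0.0576 0.059  0.0601] c [ 0.5192 -0.0463] [0.0512 0.0668] 77.8 mean [ 0.5218 -0.0462] 207
```

Emit:
apply_moves(
  targets=[
    [[0.58, 0.74, 0], [0, 0, 0], 0],
    [[0.58, 0.74, 0], [0, 0, 0], 0],
    [[0.58, 0.74, 0], [0, 0, 0], 0],
    [[0.58, 0.74, 0], [0, 0, 0], 0],
    [[0.58, 0.74, 0], [0, 0, 0], 0],
  ],
  squeeze=20,
)

```text
time_s: 0.65
tcp_pos: [0.3027, 0.4429, 0.239]
eef_rot: [179.6, -0.1, -21.5]
contact_force: [1.2, -0.7, 0.6]
gripper_width: 0.0534
```

Emit:
apply_moves(
  targets=[
    [[0.58, 0.74, 0], [0, 0, 0], 0],
    [[0.58, 0.74, 0], [0, 0, 0], 0],
    [[0.58, 0.74, 0], [0, 0, 0], 0],
    [[0.58, 0.74, 0], [0, 0, 0], 0],
    [[0.58, 0.74, 0], [0, 0, 0], 0],
  ],
)

```text
time_s: 1.15
tcp_pos: [0.3567, 0.2542, 0.2396]
eef_rot: [179.6, -0.0, -21.5]
contact_force: [1.0, -0.1, -0.1]
gripper_width: 0.0131
```

Emit:
apply_moves(
  targets=[
    [[0.58, 0.74, 0], [0, 0, 0], 0],
    [[0.58, 0.74, 0], [0, 0, 0], 0],
    [[0.58, 0.74, 0], [0, 0, 0], 0],
    [[0.58, 0.74, 0], [0, 0, 0], 0],
    [[0.58, 0.74, 0], [0, 0, 0], 0],
  ],
)

```text
time_s: 1.65
tcp_pos: [0.4105, 0.0661, 0.2413]
eef_rot: [179.7, -0.1, -21.3]
contact_force: [0.1, 0.2, -0.2]
gripper_width: 0.0004
```

Emit:
apply_moves(
  targets=[
    [[0.5, 0.55, 0], [0, 0, 0], 0],
    [[0.5, 0.55, 0], [0, 0, 0], 0],
    [[0, 0, 0], [0, 0, -0.7], 0],
    [[0, 0, 0], [0, 0, -0.6], 0],
    [[0, 0, 0], [0, 0, 0], 0],
  ],
)

```text
time_s: 2.15
tcp_pos: [0.4317, 0.0028, 0.2412]
eef_rot: [179.7, 0.0, -11.0]
contact_force: [-0.1, -0.2, -0.1]
gripper_width: 0.0006
```

Run:
```python
from h import *
s=r.get_state(); print(s['tcp_pos'],s['eef_rot'],s['contact_force'],s['joints'])
c=cap('wrist','wrist1.png'); c['p']=s['tcp_pos'];c['e']=s['eef_rot'];np.savez('cap_w1.npz',**c)
```

```text
[0.43169682 0.00282186 0.2412124 ] [ 1.79703247e+02  9.05259474e-03 -1.10454245e+01] [-0.13540067 -0.20151141 -0.11344634] [ 26.9650243   -3.07662168 -28.36624189   0.2520352  -64.90046802
  51.88228461]
```

View pics/wrist1.png

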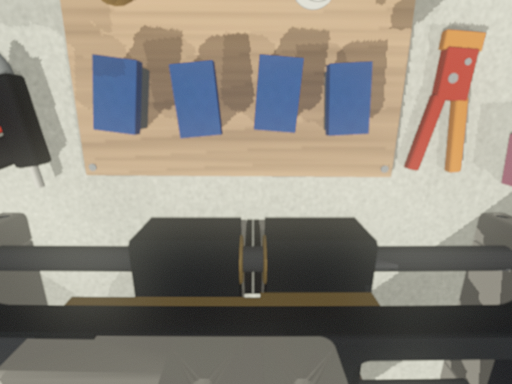

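The wrist view shows the four covers from left (+y) to right at (117,95), (196,98), (279,93) and (349,98), each slightly yawed. The tin and spool are at the top edge, the stripper is on the right, and the glue gun is on the left.

```bash
cat > m.py <<'E'
from h import *
def meas(c,tcp,vis=None):
    im=c['img']; hsv=cv2.cvtColor(im,cv2.COLOR_BGR2HSV)
    m=((hsv[...,0]>100)&(hsv[...,0]<125)&(hsv[...,1]>120)&(hsv[...,2]>30)).astype(np.uint8)
    k,l,st,ce=cv2.connectedComponentsWithStats(m); out=[]
    for i in range(1,k):
        if st[i,4]<800: continue
        mm=(l==i).astype(np.uint8); e=cv2.erode(mm,np.ones((5,5)))
        v,u=np.nonzero(e); z=c['z_map'][v,u]; g=z>0
        P=pts(c,np.c_[u,v][g],z[g],tcp); h=np.median(P[:,2])
        cnt=max(cv2.findContours(mm,0,2)[0],key=cv2.contourArea)[:,0]
        q=onplane(c,cnt,h,tcp)[:,:2].astype(np.float32)
        cc,sz,a=cv2.minAreaRect(q)
        if sz[0]<sz[1]: sz=sz[::-1]; a+=90
        a=(a+90)%180-90
        A=np.c_[P[:,:2]-P[:,:2].mean(0),np.ones(len(P))]; sl=np.linalg.lstsq(A,P[:,2],rcond=None)[0]
        th=np.radians(a); slx=sl[0]*np.cos(th)+sl[1]*np.sin(th)
        out.append((cc[0],cc[1],h,a))
        print(ce[i].round(),'n',g.sum(),'c',np.round(cc,4),'h',h.round(4),'std',P[:,2].std().round(4),'sz',np.round(sz,4),'yaw',round(a,1),'slope',slx.round(3))
    return out
if __name__=='__main__':
    c=dict(np.load('cap_w1.npz')); meas(c,(c['p'],c['e']))
    P=None
    # board/table check
    for uv in [(330,150),(150,160),(300,200),(400,200),(224,100)]:
        print(uv,pts(c,[uv],[c['z_map'][uv[1],uv[0]]],(c['p'],c['e'])).round(4))
E
python3 m.py
```

```text
[279.  90.] n 1368 c [ 0.5199 -0.0433] h 0.0581 std 0.0008 sz [0.0653 0.0448] yaw -15.4 slope -0.004
[118.  91.] n 1010 c [0.5545 0.1322] h 0.0605 std 0.0007 sz [0.0621 0.0457] yaw -17.2 slope -0.005
[195.  91.] n 1608 c [0.5341 0.0475] h 0.0581 std 0.0008 sz [0.0612 0.0461] yaw -6.2 slope 0.0
[344.  91.] n 687 c [ 0.5038 -0.1217] h 0.0488 std 0.0008 sz [0.0571 0.0424] yaw -7.0 slope -0.006
(330, 150) [[ 0.4336 -0.103   0.0125]]
(150, 160) [[0.4668 0.1362 0.0121]]
(300, 200) [[ 0.3677 -0.0549 -0.    ]]
(400, 200) [[ 0.3395 -0.1979  0.    ]]
(224, 100) [[0.5228 0.0218 0.0112]]
```

The depth map is consistent: the table reads 0 and the board 12 mm. The masks are cutting the covers short, though, at 60 mm instead of 80 mm, so I'll loosen them.

```bash
python3 - <<'E'
from h import *
c=dict(np.load('cap_w1.npz')); hsv=cv2.cvtColor(c['img'],cv2.COLOR_BGR2HSV)
print(hsv[50:140:6,279].tolist()); print(hsv[95,320:380:4].tolist())
E
sed -i 's/>100)&(hsv\[...,0\]<125)&(hsv\[...,1\]>120)&(hsv\[...,2\]>30)/>95)\&(hsv[...,0]<130)\&(hsv[...,1]>120)\&(hsv[...,2]>55)/' m.py; python3 m.py | head -6
```

```text
[[16, 79, 165], [113, 81, 151], [109, 118, 158], [109, 123, 157], [109, 127, 159], [109, 126, 160], [108, 128, 159], [108, 131, 158], [108, 128, 157], [108, 124, 160], [108, 123, 162], [109, 121, 160], [110, 116, 158], [109, 116, 161], [17, 76, 189]]
[[15, 75, 153], [15, 49, 136], [110, 117, 122], [108, 128, 157], [108, 127, 157], [108, 127, 157], [108, 128, 157], [108, 127, 155], [108, 123, 159], [108, 125, 159], [109, 122, 157], [109, 118, 160], [109, 121, 158], [16, 73, 151], [16, 76, 155]]
[279.  90.] n 1368 c [ 0.5199 -0.0433] h 0.0581 std 0.0008 sz [0.0653 0.0448] yaw -15.4 slope -0.004
[118.  91.] n 1010 c [0.5545 0.1322] h 0.0605 std 0.0007 sz [0.0621 0.0457] yaw -17.2 slope -0.005
[195.  91.] n 1608 c [0.5341 0.0475] h 0.0581 std 0.0008 sz [0.0612 0.0461] yaw -6.2 slope 0.0
[344.  91.] n 687 c [ 0.5038 -0.1217] h 0.0488 std 0.0008 sz [0.0571 0.0424] yaw -7.0 slope -0.006
(330, 150) [[ 0.4336 -0.103   0.0125]]
(150, 160) [[0.4668 0.1362 0.0121]]
```

```bash
sed -i 's/(hsv\[...,1\]>120)&(hsv\[...,2\]>55)/(hsv[...,1]>75)\&(hsv[...,2]>100)/' m.py; python3 m.py | head -6
```

```text
[278.  93.] n 2592 c [ 0.5149 -0.042 ] h 0.0581 std 0.0008 sz [0.0778 0.0465] yaw -15.6 slope 0.0
[115.  94.] n 2679 c [0.5483 0.1344] h 0.0605 std 0.0007 sz [0.0776 0.0479] yaw -18.3 slope -0.003
[196.  98.] n 2617 c [0.5267 0.0484] h 0.0581 std 0.0008 sz [0.0778 0.048 ] yaw -6.0 slope 0.001
[348.  98.] n 2597 c [ 0.4949 -0.1208] h 0.0488 std 0.001 sz [0.0777 0.0503] yaw -7.9 slope -0.003
(330, 150) [[ 0.4336 -0.103   0.0125]]
(150, 160) [[0.4668 0.1362 0.0121]]
```

Sizes now fit at 78 × 48 mm, with the rows about 88 mm apart and tops at 49–61 mm. Next I'll write a helper that gives the tool-axis move to each near-end probe point.

```bash
cat > g.py <<'E'
import sys
from h import *
from scipy.spatial.transform import Rotation as R
C={1:(.5483,.1344,.0605,-18.3),2:(.5267,.0484,.0581,-6),3:(.5149,-.042,.0581,-15.6),4:(.4949,-.1208,.0488,-7.9)}
def to(k,off,gap):
    s=r.get_state(); x,y,h,a=C[k]; a=np.radians(a)
    g=np.array([x+off*np.cos(a),y+off*np.sin(a),h+.017+gap])
    M=R.from_euler('xyz',s['eef_rot'],degrees=True).as_matrix()
    print('cover',k,'goal',g.round(4),'now',s['tcp_pos'].round(4),s['eef_rot'].round(2),'units',(M.T@(g-s['tcp_pos'])/.04).round(3),'F',s['contact_force'].round(2))
if __name__=='__main__': to(int(sys.argv[1]),float(sys.argv[2]),float(sys.argv[3]))
E
python3 g.py 2 -.029 .012
```

```text
cover 2 goal [0.4979 0.0514 0.0871] now [0.4317 0.003  0.2412] [179.7    0.   -11.17] units [ 1.389 -1.528  3.846] F [ 0.66 -0.25  0.14]
```

Emit:
apply_moves(
  targets=[
    [[0.28, -0.31, 0.7], [0, 0, 0], 0],
    [[0.28, -0.31, 0.7], [0, 0, 0], 0],
    [[0.28, -0.31, 0.7], [0, 0, 0], 0],
    [[0.28, -0.31, 0.7], [0, 0, 0], 0],
    [[0.28, -0.31, 0.7], [0, 0, 0], 0],
  ],
)

```text
time_s: 2.7
tcp_pos: [0.5033, 0.0557, 0.1023]
eef_rot: [-179.9, -0.6, -11.8]
contact_force: [0.2, 0.7, 1.0]
gripper_width: 0.0005
```

```bash
python3 g.py 2 -.029 .006
```

```text
cover 2 goal [0.4979 0.0514 0.0811] now [0.5033 0.0557 0.1023] [-179.87   -0.6   -11.82] units [-0.117  0.135  0.528] F [0.16 0.74 1.04]
```

Emit:
apply_moves(
  targets=[
    [[-0.12, 0.13, 0], [0, 0, -0.35], 0],
    [[0, 0, 0.3], [0, 0, -0.3], 0],
    [[0, 0, 0.22], [0, 0, 0], 0],
    [[0, 0, 0], [0, 0, 0], 0],
  ],
)

```text
time_s: 3.1
tcp_pos: [0.497, 0.0535, 0.0756]
eef_rot: [179.8, -0.2, -6.8]
contact_force: [-0.4, 0.0, 0.4]
gripper_width: 0.0007
```

```bash
python3 g.py 2 -.029 .0
```

```text
cover 2 goal [0.4979 0.0514 0.0751] now [0.497  0.0535 0.0756] [179.81  -0.24  -6.85] units [0.027 0.049 0.012] F [-0.42  0.03  0.39]
```

Emit:
apply_moves(
  targets=[
    [[0, 0, 0.02], [0, 0, 0], 0],
    [[0, 0, 0.02], [0, 0, 0], 0],
  ],
)

```text
time_s: 3.3
tcp_pos: [0.4971, 0.0537, 0.0753]
eef_rot: [179.8, -0.3, -7.0]
contact_force: [-4.0, -1.3, 9.5]
gripper_width: 0.0005
```

Emit:
apply_moves(
  targets=[
    [[0, 0, 0.02], [0, 0, 0], 0],
    [[0, 0, 0.02], [0, 0, 0], 0],
  ],
)

```text
time_s: 3.5
tcp_pos: [0.497, 0.0536, 0.0753]
eef_rot: [179.8, -0.3, -7.1]
contact_force: [-1.8, -0.5, 6.0]
gripper_width: 0.001
```

Cover 2 is rigid: 6–9 N stops at tip z 58.3 mm, which is its measured top. On to cover 3.

Emit:
apply_moves(
  targets=[
    [[0, 0, -0.3], [0, 0, 0], 0],
    [[0, 0, -0.3], [0, 0, 0], 0],
    [[0, 0, 0], [0, 0, 0], 0],
  ],
)

```text
time_s: 3.8
tcp_pos: [0.4971, 0.0541, 0.1008]
eef_rot: [179.9, -0.4, -7.4]
contact_force: [0.1, 0.7, 0.3]
gripper_width: 0.0006
```

```bash
python3 g.py 3 -.029 .015
```

```text
cover 3 goal [ 0.487  -0.0342  0.0901] now [0.4971 0.0541 0.1008] [179.87  -0.39  -7.36] units [0.03  2.22  0.272] F [0.06 0.71 0.33]
```

Emit:
apply_moves(
  targets=[
    [[0.01, 0.74, 0.06], [0, 0, 0], 0],
    [[0.01, 0.74, 0.06], [0, 0, 0], 0],
    [[0.01, 0.74, 0.06], [0, 0, 0], 0],
    [[0, 0, 0], [0, 0, 0.9], 0],
    [[0, 0, 0], [0, 0, 0], 0],
  ],
)

```text
time_s: 4.3
tcp_pos: [0.4871, -0.0359, 0.0928]
eef_rot: [-179.9, -0.5, -14.8]
contact_force: [0.1, -0.9, 0.1]
gripper_width: 0.0005
```

```bash
python3 g.py 3 -.029 .0
```

```text
cover 3 goal [ 0.487  -0.0342  0.0751] now [ 0.4871 -0.0359  0.0928] [-179.91   -0.55  -14.81] units [-0.017 -0.04   0.442] F [ 0.11 -0.88  0.15]
```

Emit:
apply_moves(
  targets=[
    [[0, 0, 0.15], [0, 0, 0], 0],
    [[0, 0, 0.12], [0, 0, 0], 0],
    [[0, 0, 0.06], [0, 0, 0], 0],
    [[0, 0, 0], [0, 0, 0], 0],
  ],
)

```text
time_s: 4.7
tcp_pos: [0.4871, -0.0348, 0.0777]
eef_rot: [-179.9, -0.5, -14.3]
contact_force: [-0.3, -0.5, -0.6]
gripper_width: 0.001
```

Emit:
apply_moves(
  targets=[
    [[0, 0, 0.025], [0, 0, 0], 0],
    [[0, 0, 0.02], [0, 0, 0], 0],
  ],
)

```text
time_s: 4.9
tcp_pos: [0.4873, -0.0343, 0.0756]
eef_rot: [-179.9, -0.5, -14.2]
contact_force: [-0.1, -0.2, -0.0]
gripper_width: 0.0004
```

Emit:
apply_moves(
  targets=[
    [[0, 0, 0.02], [0, 0, 0], 0],
    [[0, 0, 0.02], [0, 0, 0], 0],
  ],
)

```text
time_s: 5.1
tcp_pos: [0.4874, -0.0343, 0.0753]
eef_rot: [-180.0, -0.5, -14.1]
contact_force: [-5.6, 0.5, 13.9]
gripper_width: 0.0005
```

Cover 3 is rigid too: 14 N at its measured top height. On to cover 4.

Emit:
apply_moves(
  targets=[
    [[0, 0, -0.3], [0, 0, 0], 0],
    [[0, 0, -0.2], [0, 0, 0], 0],
    [[0, 0, 0], [0, 0, 0], 0],
  ],
)

```text
time_s: 5.4
tcp_pos: [0.4874, -0.0341, 0.0964]
eef_rot: [-179.9, -0.6, -14.1]
contact_force: [-0.2, -0.3, -0.3]
gripper_width: 0.0005
```

```bash
python3 g.py 4 -.029 .022
```

```text
cover 4 goal [ 0.4662 -0.1168  0.0878] now [ 0.4874 -0.0341  0.0964] [-179.93   -0.57  -14.1 ] units [-0.014  2.136  0.211] F [-0.21 -0.35 -0.28]
```

Emit:
apply_moves(
  targets=[
    [[0, 0.72, 0.05], [0, 0, 0], 0],
    [[0, 0.72, 0.05], [0, 0, 0], 0],
    [[0, 0.7, 0.05], [0, 0, 0], 0],
    [[0, 0, 0], [0, 0, -0.75], 0],
    [[0, 0, 0], [0, 0, 0], 0],
  ],
)

```text
time_s: 5.9
tcp_pos: [0.4665, -0.1191, 0.0893]
eef_rot: [-179.9, -0.7, -7.9]
contact_force: [0.5, 0.3, -0.2]
gripper_width: 0.0005
```

```bash
python3 g.py 4 -.029 .0
```

```text
cover 4 goal [ 0.4662 -0.1168  0.0658] now [ 0.4665 -0.1191  0.0893] [-179.92   -0.67   -7.86] units [-0.022 -0.055  0.588] F [ 0.51  0.32 -0.21]
```

Emit:
apply_moves(
  targets=[
    [[0, 0, 0.25], [0, 0, 0], 0],
    [[0, 0, 0.17], [0, 0, 0], 0],
    [[0, 0, 0.06], [0, 0, 0], 0],
    [[0, 0, 0], [0, 0, 0], 0],
  ],
)

```text
time_s: 6.3
tcp_pos: [0.4665, -0.1182, 0.0675]
eef_rot: [-179.9, -0.6, -8.2]
contact_force: [0.2, -0.5, -0.3]
gripper_width: 0.0006
```

Emit:
apply_moves(
  targets=[
    [[0, 0, 0.025], [0, 0, 0], 0],
    [[0, 0, 0.02], [0, 0, 0], 0],
  ],
)

```text
time_s: 6.5
tcp_pos: [0.4667, -0.1179, 0.0661]
eef_rot: [-180.0, -0.6, -8.2]
contact_force: [-5.3, 0.4, 17.4]
gripper_width: 0.001
```

Emit:
apply_moves(
  targets=[
    [[0, 0, 0.02], [0, 0, 0], 0],
    [[0, 0, 0.015], [0, 0, 0], 0],
  ],
)

```text
time_s: 6.7
tcp_pos: [0.4667, -0.1179, 0.0662]
eef_rot: [180.0, -0.6, -8.1]
contact_force: [-1.2, -0.6, 5.1]
gripper_width: 0.0007
```

Cover 4 is rigid at 66.2 mm TCP, a 49 mm top. That leaves cover 1, which I still need to confirm by probing.

Emit:
apply_moves(
  targets=[
    [[0, 0, -0.5], [0, 0, 0], 0],
    [[0, 0, -0.5], [0, 0, 0], 0],
    [[0, 0, -0.1], [0, 0, 0], 0],
    [[0, 0, 0], [0, 0, 0], 0],
  ],
)

```text
time_s: 7.1
tcp_pos: [0.4663, -0.1174, 0.1118]
eef_rot: [-180.0, -0.6, -8.1]
contact_force: [0.6, -0.5, -0.4]
gripper_width: 0.0007
```

```bash
python3 g.py 1 -.029 .025
```

```text
cover 1 goal [0.5208 0.1435 0.1025] now [ 0.4663 -0.1174  0.1118] [-180.     -0.6    -8.11] units [ 0.424 -6.648  0.237] F [ 0.61 -0.55 -0.37]
```

Emit:
apply_moves(
  targets=[
    [[0.05, -0.82, 0], [0, 0, 0], 0],
    [[0.05, -0.82, 0], [0, 0, 0], 0],
    [[0.05, -0.82, 0], [0, 0, 0], 0],
    [[0.05, -0.82, 0], [0, 0, 0], 0],
    [[0.05, -0.82, 0], [0, 0, 0], 0],
  ],
)

```text
time_s: 7.6
tcp_pos: [0.4984, 0.0456, 0.1087]
eef_rot: [179.9, -0.4, -8.5]
contact_force: [0.5, -0.9, 0.4]
gripper_width: 0.0005
```

Emit:
apply_moves(
  targets=[
    [[0.05, -0.82, 0], [0, 0, 0], 0],
    [[0.05, -0.82, 0], [0, 0, 0], 0],
    [[0.05, -0.82, 0], [0, 0, 0], 0],
    [[0, 0, 0], [0, 0, 0.9], 0],
    [[0, 0, 0], [0, 0, 0.35], 0],
  ],
)

```text
time_s: 8.1
tcp_pos: [0.5185, 0.1503, 0.1036]
eef_rot: [179.8, -0.3, -18.6]
contact_force: [-0.9, -0.0, 0.7]
gripper_width: 0.0003
```

```bash
python3 g.py 1 -.029 .01
```

```text
cover 1 goal [0.5208 0.1435 0.0875] now [0.5185 0.1503 0.1036] [179.84  -0.28 -18.62] units [0.106 0.142 0.405] F [-0.88 -0.01  0.72]
```

Emit:
apply_moves(
  targets=[
    [[0.1, 0.15, 0], [0, 0, 0], 0],
    [[0, 0, 0.2], [0, 0, 0], 0],
    [[0, 0, 0.15], [0, 0, 0], 0],
    [[0, 0, 0], [0, 0, 0], 0],
  ],
)

```text
time_s: 8.5
tcp_pos: [0.5193, 0.142, 0.0859]
eef_rot: [179.7, -0.1, -18.5]
contact_force: [-0.7, -0.4, -0.0]
gripper_width: 0.0005
```

```bash
python3 g.py 1 -.029 .00
```

```text
cover 1 goal [0.5208 0.1435 0.0775] now [0.5193 0.142  0.0859] [ 1.7969e+02 -1.4000e-01 -1.8480e+01] units [ 0.021 -0.048  0.21 ] F [-0.7  -0.39 -0.  ]
```

Emit:
apply_moves(
  targets=[
    [[0.02, -0.04, 0.07], [0, 0, 0], 0],
    [[0, 0, 0.06], [0, 0, 0], 0],
    [[0, 0, 0], [0, 0, 0], 0],
  ],
)

```text
time_s: 8.8
tcp_pos: [0.5206, 0.1426, 0.0799]
eef_rot: [179.7, -0.1, -18.5]
contact_force: [-0.4, 1.0, -0.1]
gripper_width: 0.0006
```

Emit:
apply_moves(
  targets=[
    [[0, 0, 0.03], [0, 0, 0], 0],
    [[0, 0, 0], [0, 0, 0], 0],
  ],
)

```text
time_s: 9.0
tcp_pos: [0.5208, 0.1427, 0.0788]
eef_rot: [179.7, -0.1, -18.5]
contact_force: [0.4, -0.6, 0.1]
gripper_width: 0.0003
```

Emit:
apply_moves(
  targets=[
    [[0, 0, 0.03], [0, 0, 0], 0],
    [[0, 0, 0], [0, 0, 0], 0],
  ],
)

```text
time_s: 9.2
tcp_pos: [0.5209, 0.1428, 0.0778]
eef_rot: [179.7, -0.2, -18.5]
contact_force: [-0.7, 0.7, -0.3]
gripper_width: 0.0003
```

Emit:
apply_moves(
  targets=[
    [[0, 0, 0.03], [0, 0, 0], 0],
    [[0, 0, 0], [0, 0, 0], 0],
  ],
)

```text
time_s: 9.4
tcp_pos: [0.521, 0.1429, 0.0767]
eef_rot: [179.7, -0.2, -18.4]
contact_force: [0.9, -0.5, 0.1]
gripper_width: 0.0004
```

Emit:
apply_moves(
  targets=[
    [[0, 0, 0.03], [0, 0, 0], 0],
    [[0, 0, 0], [0, 0, 0], 0],
  ],
)

```text
time_s: 9.6
tcp_pos: [0.5211, 0.143, 0.0755]
eef_rot: [179.7, -0.2, -18.4]
contact_force: [-1.3, 0.1, 1.4]
gripper_width: 0.0001
```

Emit:
apply_moves(
  targets=[
    [[0, 0, 0.03], [0, 0, 0], 0],
    [[0, 0, 0], [0, 0, 0], 0],
  ],
)

```text
time_s: 9.8
tcp_pos: [0.5211, 0.143, 0.0747]
eef_rot: [179.7, -0.2, -18.4]
contact_force: [-1.1, -0.0, 4.6]
gripper_width: 0.0004
```

Emit:
apply_moves(
  targets=[
    [[0, 0, 0.03], [0, 0, 0], 0],
    [[0, 0, 0], [0, 0, 0], 0],
  ],
)

```text
time_s: 10.0
tcp_pos: [0.5212, 0.143, 0.0747]
eef_rot: [179.7, -0.2, -18.4]
contact_force: [-2.9, 0.3, 3.8]
gripper_width: 0.0005
```

Cover 1's end gave way about 3 mm (TCP 77.5 to 74.7 mm) at 1–4 N and then stopped. I'll check the tilt in the camera before seating it.

Run:
```python
from m import *
s=r.get_state(); c=cap('wrist','wrist2.png'); np.savez('cap_w2.npz',p=s['tcp_pos'],e=s['eef_rot'],**c)
meas(c,(s['tcp_pos'],s['eef_rot']))
c=cap('side','side2.png'); cv2.imwrite('pics/side2c.png',cv2.resize(c['img'][130:260,190:350],None,fx=4,fy=4,interpolation=cv2.INTER_CUBIC)); meas(c,None)
```

```text
[400. 172.] n 9671 c [0.5273 0.0517] h 0.058 std 0.0011 sz [0.0789 0.0521] yaw -6.1 slope 0.007
[253. 170.] n 5801 c [0.5589 0.132 ] h 0.0617 std 0.0022 sz [0.0565 0.0462] yaw -19.5 slope 0.142
[501. 185.] n 927 c [ 0.4993 -0.0108] h 0.0514 std 0.0042 sz [0.0408 0.0153] yaw -4.3 slope 0.025
```

View pics/wrist2.png

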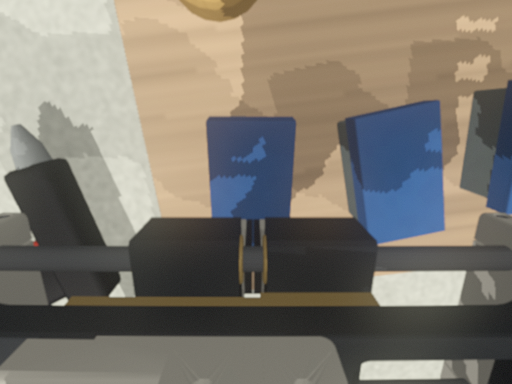

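View pics/side2c.png

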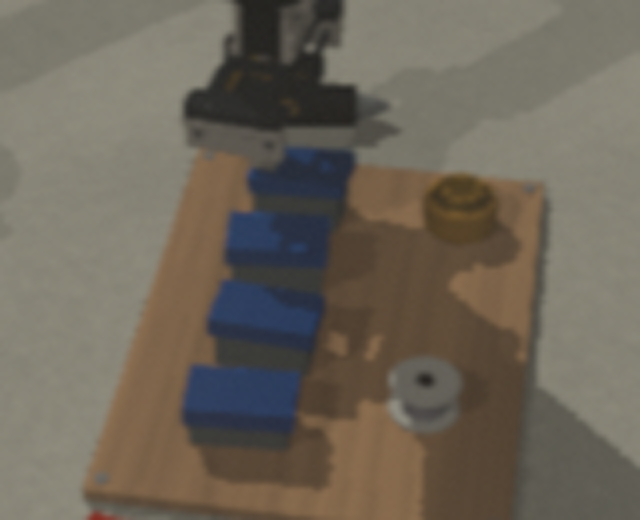

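Confirmed: of the four covers, the leftmost one (wrist view (253,170), the one under the finger) is tilted by 0.142 rad, while its neighbour at (400,172) is level. Next I lift off, shift 29 mm to its middle and press.

Emit:
apply_moves(
  targets=[
    [[0, 0, -0.25], [0, 0, 0], 0],
    [[0, 0, -0.1], [0, 0, 0], 0],
    [[0, 0, 0], [0, 0, 0], 0],
  ],
)

```text
time_s: 10.4
tcp_pos: [0.5213, 0.1432, 0.0895]
eef_rot: [179.8, -0.2, -18.4]
contact_force: [-0.1, -0.6, 0.1]
gripper_width: 0.0004
```

```bash
python3 g.py 1 0 .01
```

```text
cover 1 goal [0.5483 0.1344 0.0875] now [0.5213 0.1432 0.0895] [179.76  -0.23 -18.4 ] units [ 0.71  -0.005  0.054] F [-0.08 -0.59  0.05]
```

Emit:
apply_moves(
  targets=[
    [[0.4, 0, 0], [0, 0, 0], 0],
    [[0.27, 0, 0.04], [0, 0, 0], 0],
    [[0, 0, 0], [0, 0, 0], 0],
  ],
)

```text
time_s: 10.7
tcp_pos: [0.5476, 0.1347, 0.0883]
eef_rot: [179.8, -0.3, -18.4]
contact_force: [0.1, -0.0, -0.3]
gripper_width: 0.0006
```

Run:
```python
from m import *
from g import to
to(1,0,0)
s=r.get_state(); c=cap('wrist','wrist3.png')
meas(c,(s['tcp_pos'],s['eef_rot']))
```

```text
cover 1 goal [0.5483 0.1344 0.0775] now [0.5476 0.1347 0.0883] [179.81  -0.26 -18.38] units [0.018 0.001 0.271] F [ 0.05 -0.03 -0.34]
[491. 183.] n 2398 c [ 0.5236 -0.0208] h 0.0573 std 0.0045 sz [0.074  0.0304] yaw -10.9 slope 0.05
[385. 197.] n 5821 c [0.533  0.0508] h 0.0579 std 0.0012 sz [0.0687 0.0514] yaw -6.5 slope 0.001
[252. 191.] n 3358 c [0.5698 0.1285] h 0.0604 std 0.0006 sz [0.0466 0.0356] yaw 71.6 slope 0.001
```

The middle is confirmed within about 1 mm, and the cover is level again at 60.4 mm. Pressing now.

Emit:
apply_moves(
  targets=[
    [[0.01, 0, 0.12], [0, 0, 0], 0],
    [[0, 0, 0.1], [0, 0, 0], 0],
    [[0, 0, 0], [0, 0, 0], 0],
  ],
)

```text
time_s: 11.05
tcp_pos: [0.5462, 0.1343, 0.078]
eef_rot: [179.8, -0.2, -18.4]
contact_force: [0.3, -1.1, -0.2]
gripper_width: 0.0006
```

Emit:
apply_moves(
  targets=[
    [[0, 0, 0.05], [0, 0, 0], 0],
    [[0, 0, 0.05], [0, 0, 0], 0],
  ],
)

```text
time_s: 11.25
tcp_pos: [0.5463, 0.1344, 0.0752]
eef_rot: [179.7, -0.2, -18.4]
contact_force: [-3.0, -1.4, 9.4]
gripper_width: 0.0004
```

Emit:
apply_moves(
  targets=[
    [[0, 0, 0.05], [0, 0, 0], 0],
    [[0, 0, 0.05], [0, 0, 0], 0],
  ],
)

```text
time_s: 11.45
tcp_pos: [0.5463, 0.1344, 0.073]
eef_rot: [179.7, -0.3, -18.3]
contact_force: [-3.0, -2.0, 10.8]
gripper_width: 0.0007
```

Run:
```python
from m import *
s=r.get_state(); c=cap('wrist','wrist4.png'); print(s['tcp_pos'],s['contact_force'])
meas(c,(s['tcp_pos'],s['eef_rot']))
```

```text
[0.54629812 0.13436446 0.07303128] [-3.04142747 -1.99553636 10.77300565]
[395. 199.] n 6274 c [0.5361 0.0506] h 0.0579 std 0.0011 sz [0.0616 0.0517] yaw -6.0 slope 0.003
[500. 188.] n 949 c [ 0.5238 -0.0177] h 0.051 std 0.0043 sz [0.0396 0.0165] yaw -4.2 slope 0.019
[251. 192.] n 3352 c [0.5711 0.1281] h 0.0557 std 0.0006 sz [0.0467 0.0322] yaw 71.7 slope 0.001
```

It sank evenly: the top went from 60.4 to 55.7 mm with a slope of 0.001. I'll press a bit harder to confirm a firm stop.

Emit:
apply_moves(
  targets=[
    [[0, 0, 0.05], [0, 0, 0], 0],
    [[0, 0, 0.06], [0, 0, 0], 0],
  ],
)

```text
time_s: 11.7
tcp_pos: [0.5463, 0.1344, 0.0729]
eef_rot: [179.7, -0.4, -18.1]
contact_force: [-11.4, 0.2, 28.6]
gripper_width: 0.0005
```

Emit:
apply_moves(
  targets=[
    [[0, 0, 0.06], [0, 0, 0], 0],
    [[0, 0, 0.06], [0, 0, 0], 0],
  ],
)

```text
time_s: 11.9
tcp_pos: [0.5463, 0.1344, 0.0729]
eef_rot: [179.8, -0.5, -18.0]
contact_force: [-8.8, -1.0, 23.5]
gripper_width: 0.0003
```

Emit:
apply_moves(
  targets=[
    [[0, 0, 0.03], [0, 0, 0], 0],
    [[0, 0, 0.03], [0, 0, 0], 0],
    [[0, 0, 0.03], [0, 0, 0], 0],
  ],
)

```text
time_s: 12.2
tcp_pos: [0.5462, 0.1344, 0.073]
eef_rot: [179.8, -0.7, -17.9]
contact_force: [-3.7, -0.6, 11.2]
gripper_width: 0.0004
```

Run:
```python
from m import *
s=r.get_state(); c=cap('wrist','wrist5.png'); print(s['tcp_pos'],s['contact_force'])
meas(c,(s['tcp_pos'],s['eef_rot']))
c=cap('scene','scene5.png'); s=r.get_state();print(s['time_s'],s['tcp_pos'],s['contact_force'],s['eef_rot'])
c=cap('side','side5.png'); cv2.imwrite('pics/side5c.png',cv2.resize(c['img'][130:300,180:350],None,fx=3.5,fy=3.5))
s=r.get_state();print(s['time_s'],s['tcp_pos'],s['contact_force'])
```

```text
[0.54620877 0.13441379 0.0730017 ] [-3.70133778 -0.58234256 11.19615187]
[395. 200.] n 6207 c [0.5363 0.0505] h 0.0579 std 0.0011 sz [0.0614 0.0517] yaw -5.9 slope 0.003
[500. 189.] n 881 c [ 0.5241 -0.0179] h 0.0508 std 0.0042 sz [0.0382 0.0165] yaw -4.1 slope -0.028
[252. 192.] n 3308 c [0.5711 0.1282] h 0.0556 std 0.0006 sz [0.0466 0.0322] yaw 72.1 slope 0.001
12.3 [0.54620829 0.13442119 0.07299135] [-3.39516065 -0.75844955 10.82332383] [179.81655697  -0.66037486 -17.91190252]
12.35 [0.54621081 0.13441508 0.07299807] [-4.92045963 -0.66821886  9.88005563]
```

View pics/side5c.png

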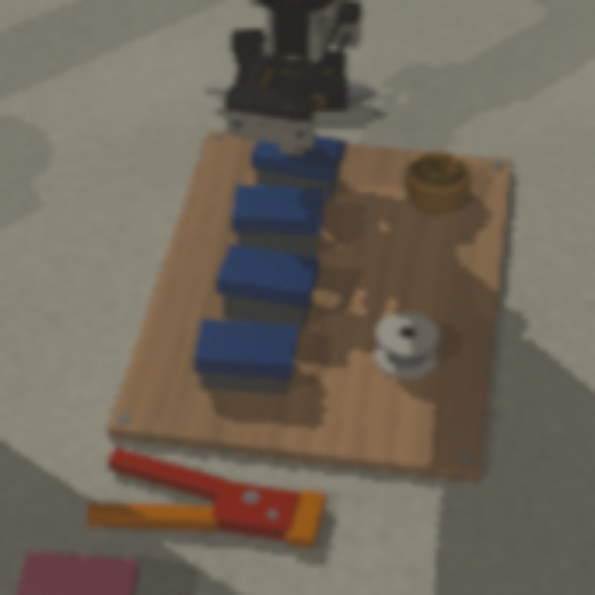

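The fingertip is on the leftmost cover, which sits level and home, and the tin, spool and stripper have not moved. The push is steady at about 10 N, so I'm handing in.

```bash
python3 -c "
from h import *
print(r.close_job()); s=r.get_state(); print(s['time_s'],s['tcp_pos'],s['contact_force'])"
```

```text
the job is handed in; nothing more can be done
None
the job is handed in; nothing more can be done
```

The loose cover was the one furthest to the robot's left (+y). It is now seated and level, and I handed the job in at about 12.4 s with the closed fingertips still pressing it at about 10 N.

- **Finding it:** I pressed the near short end of each cover. The other three stayed rigid, with peak readings of 9 to 17 N. The leftmost gave way about 3 mm at 1–4 N, and the wrist camera showed it tilted 0.142 rad.
- **Seating it:** Pressed at its middle, it gave at about 10 N and sank evenly. Its top went from 60.4 mm to 55.7 mm above the table, with a slope of 0.001. It then stopped firm, holding 23–28 N with no further movement.
- **Last checks:** The cover was still level at 55.6 mm. The side view showed the other covers, tin, spool and stripper where they were. I did not re-measure the glue gun, but the arm never came near it.
- **Small deviations:** The final press was about 2.5 mm off the cover's exact middle, towards the robot. I probed only the near end of each cover and did not re-press the ends after seating.

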